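# Close up the marble slab and read its surface temperature

## Robot

A 6-joint arm with a two-finger parallel gripper is mounted at the origin on a cart in front of the work surface, level with it; the furniture and walls round the work are solid. World frame = base frame: x ahead of the robot, y to its left, z up, the work surface at z = 0. Lengths are in m, angles in rad, forces in N, time in s.
With the tool pointing down it reaches from about 0.425 to 0.95 m from the base axis. Payload 3.5 kg.
Tool frame: the origin (TCP) lies midway between the tips of the shut fingers; the grasp point (between the pads) lies 19 mm behind it; z points along the fingers, y is the line along which they close (so a half turn about z gives the same grasp; the last joint's range is limited). The gripper opens to 85 mm and grips with 20 to 120 N. Pads are 22 mm wide; open, the fingers measure 114 mm over their backs; the gripper's body (76 mm by 85 mm) begins 54 mm behind the grasp point. The pads swing forward as they close: fully open they stand 13 mm farther back than shut.
Start: joints at [-1.464, 0.286, 1.577, -0, 1.279, -0.15], TCP at [0.171, -0.653, 0.231] pointing down, gripper open.
Joint ranges: [-2.77, 2.77], [-0.9, 2.22], [0.21, 2.48], [-1.53, 4.67], [0.24, 2.81], [-2.84, 2.84]. Speed limits (rad/s): [2.79, 2.79, 3.14, 3.14, 3.14, 3.14].

## Interface

Orientations are given as a unit quaternion [w, x, y, z].
In Python, from workcell import arm, optics gives the robot as it stands. The module is installed in compiled form; this text tells all that it offers.
- The arm moves only by the tool arm_command, never from a script. Its argument "motion" is a list of rows, each an object of numbers: "x", "y", "z": the shift along the tool's x, y, z in cm; "yaw": the turn about the tool's z in degrees; "grip": the finger opening in cm, from 0 to 8.54. In form: [{"x": .., "y": .., "z": .., "yaw": .., "grip": ..}, ...]. A call has 1 to 8 rows; each row shifts and turns the commanded pose from where the row before left it, along the tool's axes as they then stand; what a row does not reach is not made up. A row lasts 1/10 s, in which the tool goes at most 50 mm and 8.59 degrees, less where a joint would pass 70% of its speed; a pose out of reach is approached as far as the arm can. A call is refused whole if a number of a shift passes 5 or a number of a turn 8.59, either way. A call with a gripper value outside its range is refused whole. The fingers move at their own pace and stop on an object; "grip_force" is the grip in N (left out, the last holds). Time passes only in rows, so rows that do not move let the fingers close. It gives the time, the measured TCP pose, the force, the opening and the grip force at its end, in the units of the state.
- arm.sense(): the state, without advancing time (a new reading comes with each control period).
- optics.snapshot(name): name is "side" or "top" or "wrist"; returns (picture, depth): 400x640x3 uint8, red, green, blue; 400x640 float32, m along the optical axis (not along the pixel's ray), 0 where there is no reading.
- optics.camera_model(name): a dict with "intrinsics" (3x3 intrinsics, pixels), "rvec" (rotation vector, rad) and "tvec" (3), from world to camera coordinates, as OpenCV has them. Camera axes: x right, y down, z forward; pixel columns grow to the right and rows downward; lengths in m; the calibration is good to about 2 mm. A picture is of the moment at which its call begins: read the wrist's pose just before it. camera_model takes no time and is no camera call; for the wrist camera it gives the pose at the moment of the call.
- arm.hand_in(): hands the job in; it is judged then, once.
The state is a dict: "time_s": time; "joints": joint angles; "joint_vel": joint speeds; "tau": joint torques, N m; "ee_pos": TCP position; "tool_rot": TCP orientation; "force": force on the tool from outside, world axes, zero at the start; "moment": the same for the moment, N m; "width": finger opening in m; "gripper_force": force on a finger pad.
Only numpy, scipy, OpenCV 4.12 (cv2) and the standard library are available. Lean on these libraries where they do the work, as an engineer would, in place of code of your own. Each camera call takes 0.05 s, during which the arm holds its last target. There are 200 camera calls.

## Task

Three marble tiles have come out of the fridge for chocolate work: slide them together on the pastry board, edge to edge and flush against its raised back edge, so that they make one straight slab without gaps. Then lift the surface-probe thermometer out of its stand and gently hold it upright with its sprung tip on the centre of the pencilled cross, the tip pressed about half-way in, for the reading. Finish while still holding it there, and leave the bowl, the timer and the small glass alone.

Things in the scene. Friction and masses are not known exactly. Their poses are not given: they have to be found in the camera images.
- board: dark wooden pastry board, fixed, 220 (x) x 400 (y) x 18 mm, top at z = 0.018, with a raised edge along its far side (+x), 16 mm wide, its top 40 mm above the worktop. Origin: centre of the underside; x points to the raised edge, y along it, to the robot's left. Inner face of the raised edge: x = +0.094 m in this frame; the other sides are open
- tile_marked: loose marble tile, 90 x 90 x 15 mm, 0.33 kg, with a pencil cross on top; origin: centre of its underside. The three tiles lie side by side along the board's y in any order, each turned less than 10 degrees from it. Flush against the raised edge a tile's centre is at x = +0.049 m in the board's frame; edge to edge, centres are 90 mm apart
- tile_a: plain marble tile of the same size; origin: centre of its underside
- tile_b: plain marble tile of the same size; origin: centre of its underside
- cross (a point): centre of the dark pencil cross (two 30 x 3 mm strokes) on the top face of tile_marked, 16 mm from the tile's centre, 15 mm above its underside
- stand: grey bench stand that stays put: a foot of 80 mm diameter and an upright tube of 36 mm outer and 24 mm inner diameter, 96 mm high; origin: centre of the underside. The probe hangs in the tube by its flange; lift it straight up by at least 85 mm to clear it
- probe: loose surface-probe thermometer, 0.11 kg, 170 mm long, upright in the stand: round black handle 26 mm in diameter from 10 to 78 mm above the origin (top at 90), a flange of 34 mm diameter under it, then a 20 mm spigot (26 mm long), thin stem and head with the sprung tip. Origin: on the axis at the flange's underside, z towards the handle's top
- grip (a point): point on the probe's axis at mid-handle, 50 mm above the probe's origin; a good place to grip
- tip_face (a point): centre of the flat copper face (16 mm diameter) of the sprung tip, facing down; it is 80 mm below the probe's origin when the tip is out, and moves towards the handle as it is pressed in
- probe_tip (a joint): how far the sprung tip is pushed in: 0 = fully out, 0.010 m = fully in (bottomed); the spring takes 0.6 N to start and 0.4 N per mm, about 2.6 N half-way
- amber_bowl: shallow amber glass bowl, 111 mm wide, 45 mm high, beside the board; not to be disturbed; origin: centre of its underside
- kitchen_timer: round kitchen timer, white below and red above, 64 mm wide, 62 mm high, beyond the stand; not to be disturbed; origin: centre of its underside
- shot_glass: small clear glass, 49 mm wide, 57 mm high, behind the board's left end; not to be disturbed; origin: centre of its underside

How it is judged:
On the way, in this order (a step that is already met when the one before it is completed fails the run):
1. the three tiles form one closed row, flush against the board's raised edge, the probe still in its stand (x of each of tile_marked, tile_a, tile_b in the frame of board above 0.045 m and angle between the y axis of each of tile_marked, tile_a, tile_b and the y axis of board, either way round below 0.05 rad and height (world z) of each of tile_marked, tile_a, tile_b below 0.0205 m and ((horizontal distance between tile_marked and tile_a below 0.0935 m and horizontal distance between tile_marked and tile_b below 0.0935 m) or (horizontal distance between tile_a and tile_marked below 0.0935 m and horizontal distance between tile_a and tile_b below 0.0935 m) or (horizontal distance between tile_b and tile_marked below 0.0935 m and horizontal distance between tile_b and tile_a below 0.0935 m)) and distance between probe and stand below 0.106 m), for 0.2 s.
2. the probe is lifted clear of its stand in the fingers (height (world z) of probe above 0.171 m and contact force between the fingers and probe above 1 N and contact force between probe and stand below 0.1 N), for 0.1 s.
At the end, for the whole second after the job is handed in: Tiles in one row: neighbours' gaps under 3.5 mm, each within 4 mm of the raised edge and 0.05 rad square to it. Fingers hold the probe, clear of its stand, within 0.12 rad of upright, tip within 8 mm of the cross, pushed in 2 to 8 mm, pressing with 0.5 to 8 N, still for the last second (x of each of tile_marked, tile_a, tile_b in the frame of board above 0.045 m and angle between the y axis of each of tile_marked, tile_a, tile_b and the y axis of board, either way round below 0.05 rad and height (world z) of each of tile_marked, tile_a, tile_b below 0.0205 m and ((horizontal distance between tile_marked and tile_a below 0.0935 m and horizontal distance between tile_marked and tile_b below 0.0935 m) or (horizontal distance between tile_a and tile_marked below 0.0935 m and horizontal distance between tile_a and tile_b below 0.0935 m) or (horizontal distance between tile_b and tile_marked below 0.0935 m and horizontal distance between tile_b and tile_a below 0.0935 m)) and value of joint probe_tip between 0.002 and 0.008 m and horizontal distance between tip_face and cross below 0.008 m and angle between probe's own z axis and vertical below 0.12 rad and contact force between probe and tile_marked between 0.5 and 8 N and contact force between the fingers and probe above 1 N and contact force between probe and stand below 0.1 N and linear speed of probe below 0.02 m/s); the arm keeps its last pose, push and grip.
It fails at once if the amber bowl is disturbed (moved more than 25 mm) (distance of amber_bowl from where it was at the start of the episode above 0.025 m).
It fails at once if the kitchen timer is disturbed (moved more than 25 mm) (distance of kitchen_timer from where it was at the start of the episode above 0.025 m).
It fails at once if the shot glass is disturbed (moved more than 25 mm) (distance of shot_glass from where it was at the start of the episode above 0.025 m).
It fails at once if the probe is jabbed onto the marble (more than 20 N) (contact force between probe and tile_marked above 20 N or contact force between probe and tile_a above 20 N or contact force between probe and tile_b above 20 N).
It also fails if it takes over 72 s, if anything falls off the work surface, if the arm or the gripper's body presses on something with over 40 N, if the wrist force passes 120 N, or if a joint passes its speed limit or range.

## Working session

There is one attempt and no reset: what is moved stays moved. The work goes in short steps, Python scripts to look and compute and a tool call to move; the robot and the scene stay as the last step left them, time stands still between calls to the robot, and variables do not carry over. Pictures are saved under pics/ and viewed, at most 10 in all, crops included, and the job is handed in when it is done.

Besides the shell and the picture viewer there is one more tool, called after "Call:" in YAML: its name, and indented under it one key for each argument. arm_command: Moves the arm, as the interface text tells. Its arguments: {"type":"object","properties":{"motion":{"type":"array","items":{"type":"object","properties":{"x":{"type":"number"},"y":{"type":"number"},"z":{"type":"number"},"yaw":{"type":"number"},"grip":{"type":"number"}}}},"grip_force":{"type":"number"}},"required":["motion"]}

```bash
mkdir -p pics; cat > h.py <<'E'
import numpy as np, cv2
from workcell import arm, optics
from scipy.spatial.transform import Rotation as R
def cam(n):
    m=optics.camera_model(n); K=np.array(m["intrinsics"]).reshape(3,3)
    Rm=cv2.Rodrigues(np.array(m["rvec"],float))[0]; t=np.array(m["tvec"],float).ravel()
    return K,Rm,t
def onplane(c,uv,z):
    K,Rm,t=c; uv=np.atleast_2d(np.array(uv,float))
    d=(Rm.T@np.linalg.inv(K)@np.c_[uv,np.ones(len(uv))].T).T; o=-Rm.T@t
    return o+d*((z-o[2])/d[:,2])[:,None]
def cloud(c,depth):
    K,Rm,t=c; v,u=np.indices(depth.shape)
    p=np.stack([(u-K[0,2])/K[0,0]*depth,(v-K[1,2])/K[1,1]*depth,depth],-1)
    return (p-t)@Rm
def proj(c,P):
    K,Rm,t=c; q=(Rm@np.atleast_2d(P).T).T+t; q=q@K.T; return q[:,:2]/q[:,2:]
def tool():
    s=arm.sense(); q=s["tool_rot"]; r=R.from_quat([q[1],q[2],q[3],q[0]]).as_matrix()
    return s,np.array(s["ee_pos"]),r
E
python3 - <<'E'
from h import *
for n in("top","side"):
    c=cam(n); p,d=optics.snapshot(n); cv2.imwrite(f"pics/{n}0.png",p[...,::-1]); np.savez(f"{n}0.npz",p=p,d=d)
    print(n,-c[1].T@c[2],c[1][2], (d>0).mean())
s,p,r=tool(); print(s["time_s"],p,r.round(3))
E
```

```text
top [ 0.35873461 -0.00848302  1.18402623] [ 0.12194167 -0.01032854 -0.99248353] 0.992
side [-0.01153919  0.4936468   1.15516272] [ 0.39670019 -0.41297654 -0.81980445] 0.99587109375
0.1 [ 0.17140846 -0.6522517   0.23005723] [[ 0.967  0.254 -0.   ]
 [ 0.254 -0.967  0.002]
 [ 0.    -0.002 -1.   ]]
```

View pics/top0.png

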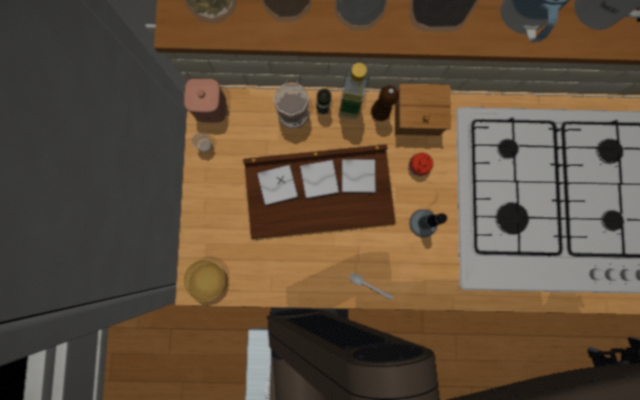

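View pics/side0.png

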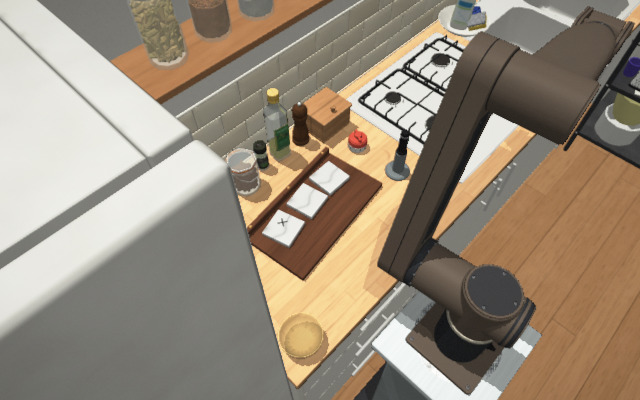

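The top view shows the marked tile at px (278,185) and the plain ones at (320,178) and (359,175). The board spans about (245,160)–(394,223), the stand is at (425,222), the timer at (421,163), the glass at (205,145) and the bowl at (207,282). The side view shows the same tiles at (283,228), (307,200) and (331,178). Next I'll measure them.

```bash
cat >> h.py <<'E'
def tiles(n,p,board=None,zt=0.033):
    """white tile tops -> list (centre xy, side lens, angle of y axis mod 90, world)"""
    c=cam(n); hsv=cv2.cvtColor(p,cv2.COLOR_RGB2HSV)
    m=((hsv[...,1]<60)&(hsv[...,2]>110)).astype(np.uint8)
    pts=onplane(c,np.stack(np.meshgrid(np.arange(640),np.arange(400)),-1).reshape(-1,2),zt).reshape(400,640,3)
    m[(pts[...,0]<.48)|(pts[...,0]>.85)|(pts[...,1]<-.2)|(pts[...,1]>.26)]=0
    m=cv2.morphologyEx(m,cv2.MORPH_CLOSE,np.ones((3,3)))
    out=[]
    for k in cv2.findContours(m,cv2.RETR_EXTERNAL,cv2.CHAIN_APPROX_NONE)[0]:
        if cv2.contourArea(k)<300: continue
        w=onplane(c,k.reshape(-1,2),zt)[:,:2]
        (cx,cy),(a,b),ang=cv2.minAreaRect((w*1000).astype(np.float32))
        ang=(ang+45)%90-45
        out.append((cx/1000,cy/1000,a,b,ang))
    return sorted(out,key=lambda o:-o[1]),m,pts
E
python3 - <<'E'
from h import *
for n in("top","side"):
    z=np.load(n+"0.npz"); p,d=z["p"],z["d"]; c=cam(n)
    o,m,pts=tiles(n,p)
    for t in o: print(n,np.round(t,4))
    W=cloud(c,d)
    hsv=cv2.cvtColor(p,cv2.COLOR_RGB2HSV)
    # dark board
    b=((hsv[...,2]<95)&(hsv[...,1]>80)&(W[...,2]<.05)&(W[...,2]>.010)&(W[...,0]>.45)&(W[...,0]<.9)&(abs(W[...,1])<.35)).astype(np.uint8)
    b|=m
    b=cv2.morphologyEx(b,cv2.MORPH_CLOSE,np.ones((5,5)))
    ks=cv2.findContours(b,cv2.RETR_EXTERNAL,cv2.CHAIN_APPROX_NONE)[0]; k=max(ks,key=cv2.contourArea)
    q=cv2.approxPolyDP(cv2.convexHull(k),6,True).reshape(-1,2); print("board px",q.tolist())
    print(onplane(c,q,.018)[:,:2].round(3).tolist()); print(onplane(c,q,.040)[:,:2].round(3).tolist())
    # ridge from cloud z>.032
    M=(W[...,2]>.034)&(W[...,2]<.046)&(b>0)&(m==0)
    P=W[M][:, :2]; 
    if len(P): print("ridge",len(P),np.round(cv2.minAreaRect((P*1000).astype(np.float32))[0],1),np.round(cv2.minAreaRect((P*1000).astype(np.float32))[1:][0],1),cv2.fitLine(P.astype(np.float32),cv2.DIST_HUBER,0,.01,.01).ravel().round(4))
    for nm,px in (("glass",0),):
        pass
    S=(W[...,2]>.165)&(W[...,2]<.30)&(W[...,0]>.5)&(W[...,0]<.75)&(W[...,1]>-.35)&(W[...,1]<-.05)
    P=W[S]; print("probe",len(P),P.min(0).round(3),P.max(0).round(3)) if len(P) else 0
    for lo,hi in((.08,.095),(.11,.13),(.13,.15),(.15,.17),(.17,.19)):
        S=(W[...,2]>lo)&(W[...,2]<hi)&(W[...,0]>.5)&(W[...,0]<.75)&(W[...,1]>-.35)&(W[...,1]<-.12)
        P=W[S]
        if len(P): print(lo,len(P),P.mean(0).round(4),P.min(0).round(3),P.max(0).round(3))
    r=((hsv[...,0]<8)&(hsv[...,1]>150)&(hsv[...,2]>90)&(W[...,0]>.4)&(W[...,0]<.9)&(W[...,1]<-.1)&(W[...,1]>-.35)); print("timer",W[r].mean(0).round(3))
E
```

```text
top [ 0.54    0.0924 89.739  90.6324 15.9617]
top [7.82300e-01 6.12000e-02 8.71193e+01 8.95668e+01 1.51040e+00]
top [ 5.59100e-01 -2.15000e-02  8.99439e+01  9.05109e+01  1.13975e+01]
top [ 0.5707 -0.1288 89.4031 88.2701  0.8152]
board px [[386, 146], [394, 220], [250, 216], [245, 159]]
[[0.658, -0.208], [0.45, -0.23], [0.453, 0.165], [0.611, 0.185]]
[[0.652, -0.204], [0.449, -0.226], [0.451, 0.161], [0.606, 0.181]]
ridge 968 [667.9  -2.8] [336.2 689.9] [ 0.2275 -0.9738  0.6428 -0.09  ]
probe 219 [ 0.735 -0.13   0.165] [ 0.75  -0.074  0.214]
0.08 694 [ 0.7197 -0.2869  0.0926] [ 0.69 -0.35  0.08] [ 0.75  -0.121  0.095]
0.11 74 [ 0.7298 -0.2315  0.1164] [ 0.708 -0.307  0.11 ] [ 0.749 -0.121  0.129]
0.13 82 [ 0.7419 -0.1852  0.143 ] [ 0.736 -0.215  0.131] [ 0.75  -0.121  0.15 ]
0.15 47 [ 0.745  -0.1809  0.1555] [ 0.737 -0.21   0.15 ] [ 0.75  -0.12   0.169]
0.17 8 [ 0.74   -0.1255  0.1823] [ 0.737 -0.13   0.174] [ 0.745 -0.121  0.189]
timer [ 0.604 -0.298  0.051]
side [5.38700e-01 9.21000e-02 9.18447e+01 9.32889e+01 1.60290e+01]
side [6.650000e-01 3.730000e-02 3.699359e+02 4.454180e+02 2.
[... 177 characters left out ...]
[0.535, -0.204], [0.45, 0.17], [0.488, 0.255], [0.861, 0.254]]
[[0.819, -0.194], [0.525, -0.19], [0.441, 0.176], [0.478, 0.26], [0.844, 0.258]]
ridge 255 [684.3 -83.4] [155.1 532.6] [ 0.217  -0.9762  0.6521 -0.1103]
probe 191 [ 0.735 -0.128  0.165] [ 0.75  -0.072  0.214]
0.08 276 [ 0.7192 -0.2756  0.0919] [ 0.689 -0.349  0.08 ] [ 0.75  -0.121  0.095]
0.11 57 [ 0.7351 -0.2124  0.1188] [ 0.708 -0.306  0.111] [ 0.75  -0.121  0.13 ]
0.13 58 [ 0.7422 -0.1821  0.1412] [ 0.737 -0.212  0.13 ] [ 0.749 -0.12   0.15 ]
0.15 30 [ 0.7441 -0.18    0.1555] [ 0.738 -0.206  0.15 ] [ 0.75  -0.121  0.169]
0.17 5 [ 0.7401 -0.123   0.1822] [ 0.738 -0.125  0.171] [ 0.743 -0.121  0.19 ]
timer [ 0.6   -0.295  0.049]
```

```bash
python3 - <<'E'
from h import *
for n in("top","side"):
    z=np.load(n+"0.npz"); p,d=z["p"],z["d"]; c=cam(n); W=cloud(c,d)
    hsv=cv2.cvtColor(p,cv2.COLOR_RGB2HSV)
    # ridge line guess: x=.645-.13*(y+.2)
    e=W[...,0]-(.645-.115*(W[...,1]+.2))
    M=(W[...,2]>.036)&(W[...,2]<.044)&(abs(e)<.03)&(W[...,1]>-.24)&(W[...,1]<.22)
    P=W[M]; print(n,len(P),P.mean(0).round(4),P.min(0).round(3),P.max(0).round(3))
    (cc,sz,a)=cv2.minAreaRect((P[:,:2]*1000).astype(np.float32)); print("rect",cc,sz,a)
    l=cv2.fitLine(P[:,:2].astype(np.float32),cv2.DIST_HUBER,0,.01,.001).ravel(); print("line",l,"theta",np.degrees(np.arctan2(-l[0],l[1])) )
    B=(W[...,2]>.014)&(W[...,2]<.022)&(hsv[...,2]<110)&(W[...,0]<.64)&(W[...,0]>.38)&(W[...,1]>-.26)&(W[...,1]<.22)
    P=W[B]; (cc,sz,a)=cv2.minAreaRect((P[:,:2]*1000).astype(np.float32)); print("board",len(P),np.round(cc,1),np.round(sz,1),a,np.median(P[:,2]))
    # dark probe handle
    D=(W[...,2]>.10)&(W[...,2]<.25)&(W[...,0]>.38)&(W[...,0]<.6)&(W[...,1]>-.42)&(W[...,1]<-.22)
    P=W[D]; print("probe",len(P),P.min(0).round(3),P.max(0).round(3))
    for lo in np.arange(.085,.2,.015):
        Q=P[(P[:,2]>lo)&(P[:,2]<lo+.015)]
        if len(Q): print(lo.round(3),len(Q),Q[:,:2].mean(0).round(4),Q.min(0).round(3)[:2],Q.max(0).round(3)[:2])
    for nm,x,y in (("timer",.6,-.295),("stand",.48,-.3),("bowl",.29,.25),("glass",.65,.3)):
        Q=W[(abs(W[...,0]-x)<.07)&(abs(W[...,1]-y)<.07)&(W[...,2]>.012)]; print(nm,len(Q),Q.min(0).round(3),Q.max(0).round(3)) if len(Q) else 0
E
```

```text
top 769 [ 0.6256 -0.0097  0.0398] [ 0.581 -0.208  0.036] [0.658 0.187 0.044]
rect (613.4442138671875, -12.191497802734375) (43.35989761352539, 397.402587890625) 7.319567680358887
line [ 0.12411438 -0.9922679   0.62558836 -0.00967534] theta -172.87038
board 6628 [518.6 -23.5] [205.3 397.4] 7.2816162109375 0.018371571331864518
probe 221 [ 0.43  -0.325  0.1  ] [ 0.461 -0.298  0.189]
0.1 50 [ 0.4451 -0.3065] [ 0.43  -0.322] [ 0.461 -0.298]
0.115 18 [ 0.4425 -0.3053] [ 0.434 -0.311] [ 0.457 -0.301]
0.13 22 [ 0.442  -0.3059] [ 0.431 -0.314] [ 0.456 -0.302]
0.145 19 [ 0.4429 -0.3058] [ 0.432 -0.319] [ 0.457 -0.302]
0.16 19 [ 0.4423 -0.3067] [ 0.432 -0.318] [ 0.457 -0.302]
0.175 93 [ 0.4452 -0.3121] [ 0.433 -0.325] [ 0.457 -0.302]
timer 461 [ 0.575 -0.333  0.012] [ 0.638 -0.272  0.067]
stand 532 [ 0.411 -0.344  0.012] [ 0.484 -0.23   0.189]
bowl 831 [0.225 0.221 0.012] [0.334 0.32  0.051]
glass 799 [0.628 0.23  0.012] [0.72  0.325 0.544]
side 543 [ 0.6237 -0.007   0.0401] [ 0.581 -0.207  0.036] [0.659 0.174 0.044]
rect (614.9917602539062, -17.380889892578125) (42.74431610107422, 385.77301025390625) 7.058683395385742
line [ 0.12848803 -0.9917111   0.6293637  -0.04812502] theta -172.61777
board 2133 [518.7 -22.4] [208.8 398.5] 7.394879341125488 0.018956396912103855
probe 234 [ 0.428 -0.327  0.101] [ 0.462 -0.296  0.192]
0.1 50 [ 0.4417 -0.307 ] [ 0.428 -0.326] [ 0.462 -0.296]
0.115 28 [ 0.442  -0.3073] [ 0.434 -0.32 ] [ 0.458 -0.301]
0.13 29 [ 0.4419 -0.3054] [ 0.432 -0.316] [ 0.455 -0.3  ]
0.145 36 [ 0.441  -0.3082] [ 0.431 -0.324] [ 0.458 -0.3  ]
0.16 33 [ 0.4417 -0.3065] [ 0.433 -0.319] [ 0.455 -0.301]
0.175 56 [ 0.4449 -0.3109] [ 0.433 -0.327] [ 0.457 -0.301]
0.19 2 [ 0.4384 -0.3057] [ 0.438 -0.307] [ 0.439 -0.304]
timer 331 [ 0.575 -0.331  0.012] [ 0.637 -0.269  0.068]
stand 593 [ 0.411 -0.349  0.012] [ 0.481 -0.23   0.192]
bowl 1020 [0.226 0.22  0.012] [0.335 0.32  0.05 ]
glass 224 [0.673 0.23  0.524] [0.72  0.25  0.544]
```

Call:
arm_command:
  motion:
    - {"yaw":7.4,"grip":5.0}
    - {"x":2.6,"y":-3.3}
    - {"x":2.6,"y":-3.3}
    - {"x":2.6,"y":-3.3}
    - {"x":2.6,"y":-3.3}
    - {"x":2.6,"y":-3.3}
    - {"x":2.6,"y":-3.3}
    - {"x":2.6,"y":-3.3}

```text
validation failed for argument at $.mo...
```

Call:
arm_command:
  motion:
    - {"x":2.6,"y":-3.3}
    - {"x":2.6,"y":-3.3}
    - {"x":2.6,"y":-3.3}
    - {"x":2.6,"y":-3.3}
    - {"x":2.6,"y":-3.3}
    - {"x":2.6,"y":-3.3}
    - {"x":2.6,"y":-3.3}
    - {}

```text
validation failed for argument at $.mo...
```

```bash
cat >> h.py <<'E'
TH=np.radians(7.25); BC=np.array([.5244,-.0233]); RB=np.array([[np.cos(TH),-np.sin(TH)],[np.sin(TH),np.cos(TH)]])
def tb(w): return (np.asarray(w)-BC)@RB
def st():
    s,p,r=tool(); print("t",round(s["time_s"],2),"board",tb(p[:2]).round(4),"z",p[2].round(4),"head",np.degrees(np.arctan2(r[1,0],r[0,0])).round(2),"tilt",r[2].round(3),"F",np.round(s["force"],1),"w",round(s["width"],4),"j",np.round(s["joints"],2))
E
python3 -c "from h import *; st()"
```

```text
t 0.1 board [-0.4295 -0.5794] z 0.2301 head 14.71 tilt [ 0.    -0.002 -1.   ] F [-0.3  0.1  0.2] w 0.0853 j [-1.46  0.29  1.58 -0.    1.28 -0.15]
```

Call:
arm_command:
  motion:
    - {"x":0,"y":0,"z":0,"yaw":7.4,"grip":5.0}
    - {"x":2.6,"y":-3.3,"z":0,"yaw":0,"grip":5.0}
    - {"x":2.6,"y":-3.3,"z":0,"yaw":0,"grip":5.0}
    - {"x":2.6,"y":-3.3,"z":0,"yaw":0,"grip":5.0}
    - {"x":2.6,"y":-3.3,"z":0,"yaw":0,"grip":5.0}
    - {"x":2.6,"y":-3.3,"z":0,"yaw":0,"grip":5.0}
    - {"x":2.6,"y":-3.3,"z":0,"yaw":0,"grip":5.0}
    - {"x":2.6,"y":-3.3,"z":0,"yaw":0,"grip":5.0}

```text
time_s: 0.9
ee_pos: [0.323, -0.3987, 0.2308]
tool_rot: [-0.0, 0.998, 0.064, -0.0]
force: [0.4, 0.7, -0.4]
width: 0.0498
gripper_force: 0.0
```

Call:
arm_command:
  motion:
    - {"x":2.6,"y":-3.3,"z":0,"yaw":0,"grip":5.0}
    - {"x":2.6,"y":-3.3,"z":0,"yaw":0,"grip":5.0}
    - {"x":2.6,"y":-3.3,"z":0,"yaw":0,"grip":5.0}
    - {"x":2.6,"y":-3.3,"z":0,"yaw":0,"grip":5.0}
    - {"x":2.6,"y":-3.3,"z":0,"yaw":0,"grip":5.0}
    - {"x":2.6,"y":-3.3,"z":0,"yaw":0,"grip":5.0}
    - {"x":2.6,"y":-3.3,"z":0,"yaw":0,"grip":5.0}
    - {"x":0,"y":0,"z":0,"yaw":0,"grip":5.0}

```text
time_s: 1.7
ee_pos: [0.4749, -0.1443, 0.2309]
tool_rot: [-0.001, 0.998, 0.067, 0.0]
force: [-1.2, -0.4, -0.0]
width: 0.0503
gripper_force: 0.0
```

```bash
python3 -c "from h import *; st()"
```

```text
t 1.7 board [-0.0644 -0.1138] z 0.2309 head 7.64 tilt [ 0.    -0.002 -1.   ] F [-1.2 -0.4 -0. ] w 0.0503 j [-0.5  -0.11  2.01  0.    1.25  0.94]
```

Call:
arm_command:
  motion:
    - {"x":0,"y":-0.3,"z":4.5,"yaw":0.4,"grip":5.0}
    - {"x":0,"y":0,"z":4.5,"yaw":0,"grip":5.0}
    - {"x":0,"y":0,"z":4.5,"yaw":0,"grip":5.0}
    - {"x":0,"y":0,"z":4.0,"yaw":0,"grip":5.0}
    - {"x":0,"y":0,"z":2.0,"yaw":0,"grip":5.0}
    - {"x":0,"y":0,"z":0.9,"yaw":0,"grip":5.0}
    - {"x":0,"y":0,"z":0.5,"yaw":0,"grip":5.0}
    - {"x":0,"y":0,"z":0,"yaw":0,"grip":5.0}

```text
time_s: 2.5
ee_pos: [0.4736, -0.1458, 0.0227]
tool_rot: [0.0, 0.998, 0.06, 0.0]
force: [-0.3, -0.1, 0.5]
width: 0.0497
gripper_force: 0.0
```

```bash
python3 - <<'E'
from h import *
st(); p,d=optics.snapshot("side"); cv2.imwrite("pics/side1.png",cv2.resize(p[100:300,190:430,::-1],(720,600),interpolation=cv2.INTER_CUBIC))
E
```

```text
t 2.5 board [-0.0658 -0.1151] z 0.0227 head 6.89 tilt [ 0.  0. -1.] F [-0.3 -0.1  0.5] w 0.0497 j [-0.5   0.18  2.14 -0.    0.82  0.95]
```

View pics/side1.png

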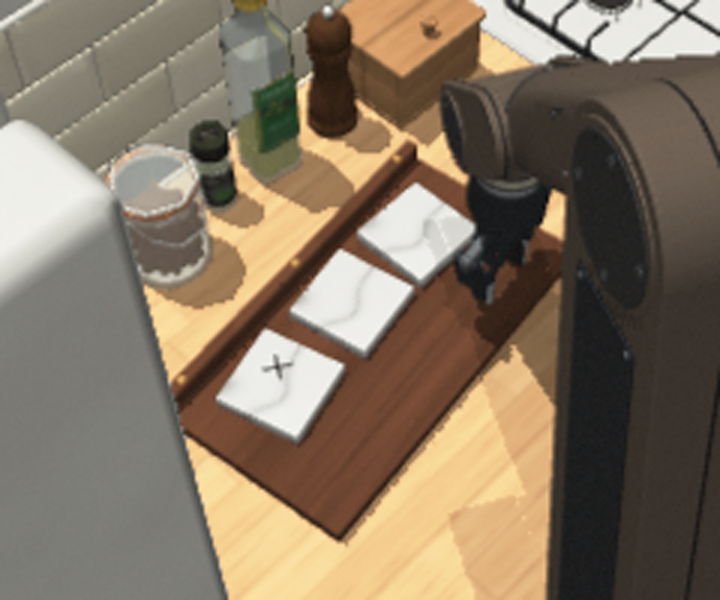

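The crop shows the fingers over the board at (485,280), just in front of the right-hand tile. I'll lower a little and push this tile to the raised edge.

Call:
arm_command:
  motion:
    - {"x":1.0,"y":-0.4,"z":0.4,"yaw":0,"grip":5.0}
    - {"x":1.5,"y":0,"z":0,"yaw":0,"grip":5.0}
    - {"x":0.8,"y":0,"z":0,"yaw":0,"grip":5.0}
    - {"x":0.8,"y":0,"z":0,"yaw":0,"grip":5.0}
    - {"x":0.5,"y":0,"z":0,"yaw":0,"grip":5.0}
    - {"x":0.5,"y":0,"z":0,"yaw":0,"grip":5.0}
    - {"x":0,"y":0,"z":0,"yaw":0,"grip":5.0}

```text
time_s: 3.25
ee_pos: [0.5241, -0.1351, 0.0184]
tool_rot: [0.0, 0.998, 0.06, 0.0]
force: [-1.1, 0.8, 0.6]
width: 0.0496
gripper_force: 0.0
```

Call:
arm_command:
  motion:
    - {"x":0.2,"y":0,"z":0,"yaw":0,"grip":5.0}
    - {"x":0.2,"y":0,"z":0,"yaw":0,"grip":5.0}
    - {"x":0,"y":0,"z":0,"yaw":0,"grip":5.0}

```text
time_s: 3.55
ee_pos: [0.5273, -0.1346, 0.0182]
tool_rot: [-0.0, 0.998, 0.06, -0.0]
force: [-0.1, -0.8, 0.0]
width: 0.0502
gripper_force: 0.5
```

```bash
python3 -c "from h import *; st()"
```

```text
t 3.55 board [-0.0112 -0.1108] z 0.0182 head 6.91 tilt [-0. -0. -1.] F [-0.1 -0.8  0. ] w 0.0502 j [-0.44  0.28  2.02  0.    0.84  1.01]
```

Call:
arm_command:
  motion:
    - {"x":0.2,"y":0,"z":0,"yaw":-0.3,"grip":5.0}
    - {"x":0.2,"y":0,"z":0,"yaw":0,"grip":5.0}
    - {"x":0,"y":0,"z":0,"yaw":0,"grip":5.0}

```text
time_s: 3.85
ee_pos: [0.5316, -0.1341, 0.0182]
tool_rot: [-0.0, 0.998, 0.063, 0.0]
force: [-0.5, 0.8, -0.6]
width: 0.0498
gripper_force: 0.3
```

Call:
arm_command:
  motion:
    - {"x":0.2,"y":0,"z":0,"yaw":0,"grip":5.0}
    - {"x":0,"y":0,"z":0,"yaw":0,"grip":5.0}

```text
time_s: 4.05
ee_pos: [0.5337, -0.1339, 0.0183]
tool_rot: [-0.0, 0.998, 0.063, 0.0]
force: [-0.9, 0.9, -0.5]
width: 0.0497
gripper_force: 0.3
```

```bash
python3 - <<'E'
from h import *
st()
p,d=optics.snapshot("top"); o,m,_=tiles("top",p)
for t in o: print(np.round(t,4),tb(t[:2]).round(4))
E
```

```text
t 4.05 board [-0.0048 -0.1108] z 0.0183 head 7.22 tilt [ 0. -0. -1.] F [-0.9  0.9 -0.5] w 0.0497 j [-0.43  0.29  2.01  0.    0.84  1.01]
[ 0.5399  0.0926 89.9568 90.6789 15.6674] [0.03  0.113]
[7.82300e-01 6.12000e-02 8.71193e+01 8.95668e+01 1.51040e+00] [0.2665 0.0513]
[ 5.59100e-01 -2.15000e-02  9.09202e+01  9.12836e+01  1.20988e+01] [ 0.0346 -0.0026]
```

Call:
arm_command:
  motion:
    - {"x":0.2,"y":0,"z":0,"yaw":0,"grip":5.0}
    - {"x":0,"y":0,"z":0,"yaw":0,"grip":5.0}

```text
time_s: 4.3
ee_pos: [0.5342, -0.1338, 0.0183]
tool_rot: [-0.0, 0.998, 0.063, -0.002]
force: [-4.9, -1.2, 3.9]
width: 0.0501
gripper_force: 2.9
```

Call:
arm_command:
  motion:
    - {"x":0.2,"y":0,"z":0,"yaw":0,"grip":5.0}
    - {"x":0,"y":0,"z":0,"yaw":0,"grip":5.0}

```text
time_s: 4.5
ee_pos: [0.5342, -0.1338, 0.0183]
tool_rot: [-0.0, 0.998, 0.064, -0.005]
force: [-11.9, -2.9, 8.2]
width: 0.0499
gripper_force: 6.2
```

```bash
python3 - <<'E'
from h import *
st(); p,d=optics.snapshot("side"); cv2.imwrite("pics/side2.png",cv2.resize(p[100:260,230:400,::-1],(637,600),interpolation=cv2.INTER_CUBIC))
E
```

```text
t 4.5 board [-0.0042 -0.1108] z 0.0183 head 7.3 tilt [-0.01  -0.002 -1.   ] F [-11.9  -2.9   8.2] w 0.0499 j [-0.43  0.3   2.   -0.    0.85  1.02]
```

View pics/side2.png

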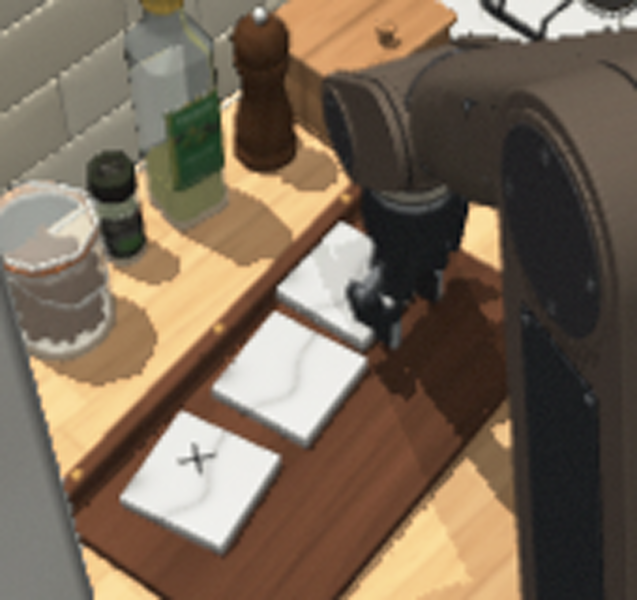

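The right tile (about (325,285) in the crop) is now flush against the edge, with 12 N of push. Next is the middle tile.

Call:
arm_command:
  motion:
    - {"x":-2.5,"y":0,"z":0,"yaw":0,"grip":5.0}
    - {"x":-2.4,"y":0,"z":0,"yaw":0,"grip":5.0}
    - {"x":0,"y":-3.6,"z":0,"yaw":0,"grip":5.0}
    - {"x":0,"y":-3.6,"z":0,"yaw":0,"grip":5.0}
    - {"x":0,"y":-3.6,"z":0,"yaw":0,"grip":5.0}
    - {"x":1.5,"y":0,"z":0,"yaw":0,"grip":5.0}
    - {"x":0.8,"y":0,"z":0,"yaw":0,"grip":5.0}
    - {"x":0.6,"y":0,"z":0,"yaw":0,"grip":5.0}

```text
time_s: 5.35
ee_pos: [0.5047, -0.0288, 0.0187]
tool_rot: [-0.0, 0.998, 0.063, -0.0]
force: [-2.1, 0.3, 2.1]
width: 0.05
gripper_force: 1.3
```

Call:
arm_command:
  motion:
    - {"x":0.6,"y":0,"z":0,"yaw":0,"grip":5.0}
    - {"x":0.4,"y":0,"z":0,"yaw":0,"grip":5.0}
    - {"x":0.4,"y":0,"z":0,"yaw":0,"grip":5.0}
    - {"x":0.2,"y":0,"z":0,"yaw":0,"grip":5.0}
    - {"x":0,"y":0,"z":0,"yaw":0,"grip":5.0}

```text
time_s: 5.85
ee_pos: [0.5203, -0.0271, 0.0182]
tool_rot: [0.0, 0.998, 0.063, 0.0]
force: [-0.8, -0.7, -0.8]
width: 0.0498
gripper_force: 0.4
```

```bash
python3 -c "from h import *; st()"
```

```text
t 5.85 board [-0.0046 -0.0033] z 0.0182 head 7.18 tilt [ 0.001  0.    -1.   ] F [-0.8 -0.7 -0.8] w 0.0498 j [-0.25  0.24  2.08  0.    0.82  1.2 ]
```

Call:
arm_command:
  motion:
    - {"x":0.2,"y":0,"z":0,"yaw":0,"grip":5.0}
    - {"x":0.2,"y":0,"z":0,"yaw":0,"grip":5.0}
    - {"x":0,"y":0,"z":0,"yaw":0,"grip":5.0}

```text
time_s: 6.15
ee_pos: [0.5204, -0.0269, 0.018]
tool_rot: [0.0, 0.998, 0.063, -0.005]
force: [-12.0, -4.9, 8.8]
width: 0.0498
gripper_force: 6.2
```

```bash
python3 -c "from h import *; st()"
```

```text
t 6.15 board [-0.0044 -0.0031] z 0.018 head 7.26 tilt [-0.01  -0.001 -1.   ] F [-12.   -4.9   8.8] w 0.0498 j [-0.24  0.24  2.07 -0.    0.84  1.2 ]
```

Call:
arm_command:
  motion:
    - {"x":-2.6,"y":0,"z":0,"yaw":0,"grip":5.0}
    - {"x":-2.6,"y":0,"z":0,"yaw":0,"grip":5.0}
    - {"x":0,"y":-4.0,"z":0,"yaw":0,"grip":5.0}
    - {"x":0,"y":-4.0,"z":0,"yaw":0,"grip":5.0}
    - {"x":0,"y":-3.6,"z":0,"yaw":0,"grip":5.0}
    - {"x":1.5,"y":0,"z":0,"yaw":0,"grip":5.0}
    - {"x":0.8,"y":0,"z":0,"yaw":0,"grip":5.0}
    - {"x":0.6,"y":0,"z":0,"yaw":0,"grip":5.0}

```text
time_s: 6.95
ee_pos: [0.4868, 0.086, 0.0185]
tool_rot: [-0.0, 0.998, 0.063, -0.0]
force: [-2.2, 0.8, 1.3]
width: 0.0498
gripper_force: 1.1
```

Call:
arm_command:
  motion:
    - {"x":0.6,"y":0,"z":0,"yaw":0,"grip":5.0}
    - {"x":0.5,"y":0,"z":0,"yaw":0,"grip":5.0}
    - {"x":0.5,"y":0,"z":0,"yaw":0,"grip":5.0}
    - {"x":0.3,"y":0,"z":0,"yaw":0,"grip":5.0}
    - {"x":0.2,"y":0,"z":0,"yaw":0,"grip":5.0}
    - {"x":0,"y":0,"z":0,"yaw":0,"grip":5.0}

```text
time_s: 7.55
ee_pos: [0.5057, 0.0879, 0.018]
tool_rot: [0.0, 0.998, 0.063, -0.003]
force: [-5.4, -2.8, 3.7]
width: 0.0501
gripper_force: 3.2
```

```bash
python3 -c "from h import *; st()"
```

```text
t 7.55 board [-0.0045  0.1127] z 0.018 head 7.21 tilt [-0.005  0.    -1.   ] F [-5.4 -2.8  3.7] w 0.0501 j [-0.03  0.23  2.09 -0.    0.83  1.42]
```

Call:
arm_command:
  motion:
    - {"x":-1.0,"y":0,"z":0,"yaw":0,"grip":5.0}
    - {"x":0,"y":0,"z":-4.0,"yaw":0,"grip":5.0}
    - {"x":0,"y":0,"z":-4.0,"yaw":-8.0,"grip":5.0}
    - {"x":0,"y":-3.8,"z":0,"yaw":0,"grip":5.0}
    - {"x":1.0,"y":-3.8,"z":0,"yaw":0,"grip":5.0}
    - {"x":2.5,"y":0,"z":0,"yaw":0,"grip":5.0}
    - {"x":2.5,"y":0,"z":0,"yaw":0,"grip":5.0}
    - {"x":0,"y":0,"z":0,"yaw":-8.2,"grip":5.0}

```text
time_s: 8.35
ee_pos: [0.5385, 0.1772, 0.0995]
tool_rot: [0.0, 0.979, 0.205, 0.003]
force: [0.1, 0.4, 0.2]
width: 0.05
gripper_force: 0.0
```

Call:
arm_command:
  motion:
    - {"x":0,"y":0,"z":0,"yaw":-8.2,"grip":5.0}
    - {"x":0,"y":0,"z":0,"yaw":-8.2,"grip":5.0}
    - {"x":0,"y":0,"z":0,"yaw":-8.2,"grip":5.0}
    - {"x":0,"y":0,"z":0,"yaw":-8.2,"grip":5.0}
    - {"x":0,"y":0,"z":0,"yaw":-8.2,"grip":5.0}
    - {"x":0,"y":0,"z":0,"yaw":-8.2,"grip":5.0}
    - {"x":0,"y":0,"z":0,"yaw":-8.2,"grip":5.0}
    - {"x":0,"y":0,"z":0,"yaw":-8.2,"grip":5.0}

```text
time_s: 9.15
ee_pos: [0.5358, 0.1763, 0.0987]
tool_rot: [0.001, 0.711, 0.703, 0.001]
force: [0.5, 0.5, -0.2]
width: 0.05
gripper_force: 0.0
```

```bash
python3 - <<'E'
from h import *
st()
p,d=optics.snapshot("top"); o,m,_=tiles("top",p); np.savez("top1.npz",p=p,d=d)
for t in o: print(np.round(t,4),tb(t[:2]).round(4))
E
```

```text
t 9.15 board [0.0365 0.1966] z 0.0987 head 89.34 tilt [ 0.001  0.003 -1.   ] F [ 0.5  0.5 -0.2] w 0.05 j [0.14 0.19 1.95 0.   1.   0.15]
[5.6060e-01 8.7800e-02 8.9732e+01 9.0936e+01 6.4441e+00] [0.05   0.1057]
[7.82300e-01 6.12000e-02 9.29217e+01 8.95667e+01 1.51230e+00] [0.2665 0.0513]
[ 5.74600e-01 -2.26000e-02  8.97025e+01  9.17196e+01  7.16430e+00] [ 0.0499 -0.0056]
[ 0.5875 -0.123  89.7587 91.4986  7.3871] [ 0.05   -0.1069]
```

Call:
arm_command:
  motion:
    - {"x":0,"y":0,"z":2.5,"yaw":-7.9,"grip":5.0}
    - {"x":0,"y":0.8,"z":2.5,"yaw":0,"grip":5.0}
    - {"x":0,"y":0,"z":2.0,"yaw":0,"grip":5.0}
    - {"x":0,"y":0,"z":0.9,"yaw":0,"grip":5.0}
    - {"x":-1.5,"y":0,"z":0.1,"yaw":0,"grip":5.0}
    - {"x":-1.0,"y":0,"z":0,"yaw":0,"grip":5.0}
    - {"x":0,"y":0,"z":0,"yaw":0,"grip":5.0}

```text
time_s: 9.9
ee_pos: [0.5476, 0.1509, 0.0197]
tool_rot: [0.001, 0.664, 0.748, 0.001]
force: [0.5, -0.4, 0.0]
width: 0.0499
gripper_force: 0.0
```

```bash
python3 -c "from h import *; st()"
```

```text
t 9.9 board [0.045  0.1699] z 0.0197 head 96.77 tilt [-0.     0.003 -1.   ] F [ 0.5 -0.4  0. ] w 0.0499 j [ 0.09  0.32  1.97 -0.    0.85 -0.03]
```

Call:
arm_command:
  motion:
    - {"x":-0.5,"y":0,"z":0.1,"yaw":-0.5,"grip":5.0}
    - {"x":-0.5,"y":0,"z":0,"yaw":0,"grip":5.0}
    - {"x":-0.5,"y":0,"z":0,"yaw":0,"grip":5.0}
    - {"x":-0.5,"y":0,"z":0,"yaw":0,"grip":5.0}
    - {"x":-0.5,"y":0,"z":0,"yaw":0,"grip":5.0}
    - {"x":-0.5,"y":0,"z":0,"yaw":0,"grip":5.0}
    - {"x":-0.5,"y":0,"z":0,"yaw":0,"grip":5.0}
    - {"x":-0.5,"y":0,"z":0,"yaw":0,"grip":5.0}

```text
time_s: 10.7
ee_pos: [0.5514, 0.1132, 0.0175]
tool_rot: [-0.0, 0.66, 0.751, 0.001]
force: [-0.4, 5.7, 3.7]
width: 0.0498
gripper_force: 3.1
```

Call:
arm_command:
  motion:
    - {"x":-0.4,"y":0,"z":0,"yaw":0,"grip":5.0}
    - {"x":-0.4,"y":0,"z":0,"yaw":0,"grip":5.0}
    - {"x":0,"y":0,"z":0,"yaw":0,"grip":5.0}

```text
time_s: 11.0
ee_pos: [0.5525, 0.1051, 0.0176]
tool_rot: [-0.0, 0.66, 0.751, 0.001]
force: [-1.3, 5.4, 3.1]
width: 0.0501
gripper_force: 2.5
```

```bash
python3 - <<'E'
from h import *
st()
p,d=optics.snapshot("top"); cv2.imwrite("pics/top2.png",cv2.resize(p[130:250,230:410,::-1],(780,520),interpolation=cv2.INTER_CUBIC))
E
```

```text
t 11.0 board [0.0441 0.1238] z 0.0176 head 97.37 tilt [ 0.001  0.    -1.   ] F [-1.3  5.4  3.1] w 0.0501 j [ 0.01  0.32  1.98  0.    0.85 -0.12]
```

View pics/top2.png

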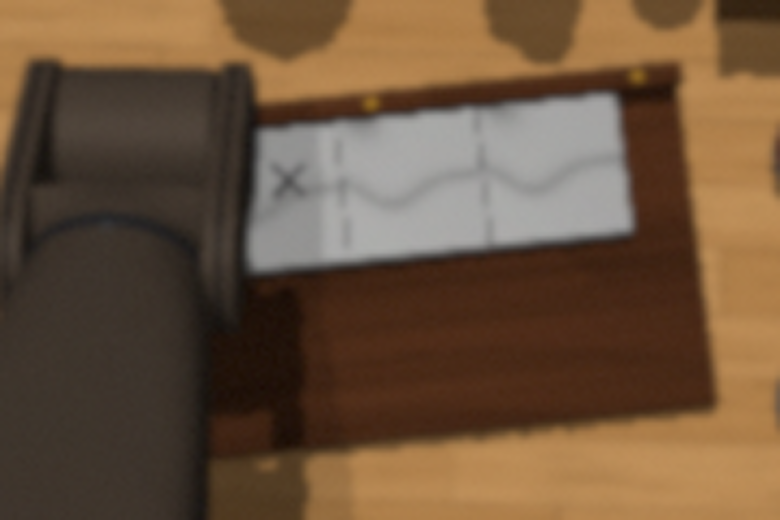

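The crop shows one continuous slab: three tiles against the raised edge, closed joints at x≈345 and x≈485, and the cross at (288,180). I'll retreat and go to the probe.

Call:
arm_command:
  motion:
    - {"x":2.0,"y":0,"z":0,"yaw":0,"grip":5.0}
    - {"x":0,"y":0,"z":-4.5,"yaw":0,"grip":5.0}
    - {"x":0,"y":0,"z":-4.5,"yaw":0,"grip":8.5}
    - {"x":0,"y":0,"z":-4.5,"yaw":0,"grip":8.5}
    - {"x":0,"y":0,"z":-4.5,"yaw":0,"grip":8.5}
    - {"x":0,"y":0,"z":-4.0,"yaw":0,"grip":8.5}
    - {"x":-3.8,"y":-1.45,"z":0,"yaw":0,"grip":8.5}
    - {"x":-3.8,"y":-1.45,"z":0,"yaw":0,"grip":8.5}

```text
time_s: 11.85
ee_pos: [0.5314, 0.0441, 0.2391]
tool_rot: [0.002, 0.659, 0.752, 0.0]
force: [-0.0, -1.3, -0.6]
width: 0.0849
gripper_force: 0.0
```

Call:
arm_command:
  motion:
    - {"x":-3.8,"y":-1.45,"z":0,"yaw":0,"grip":8.5}
    - {"x":-3.8,"y":-1.45,"z":0,"yaw":0,"grip":8.5}
    - {"x":-3.8,"y":-1.45,"z":0,"yaw":0,"grip":8.5}
    - {"x":-3.8,"y":-1.45,"z":0,"yaw":0,"grip":8.5}
    - {"x":-3.8,"y":-1.45,"z":0,"yaw":0,"grip":8.5}
    - {"x":-3.8,"y":-1.45,"z":0,"yaw":0,"grip":8.5}
    - {"x":-3.8,"y":-1.45,"z":0,"yaw":0,"grip":8.5}
    - {"x":-3.8,"y":-1.45,"z":0,"yaw":0,"grip":8.5}

```text
time_s: 12.65
ee_pos: [0.4534, -0.2733, 0.2367]
tool_rot: [-0.0, 0.66, 0.751, -0.001]
force: [0.6, -0.3, -0.6]
width: 0.0849
gripper_force: 0.0
```

```bash
cat >> h.py <<'E'
def row(p):
    c=cam("top"); o,m,pts=tiles("top",p)
    for t in o: print(np.round(t,4),tb(t[:2]).round(4))
    g=cv2.cvtColor(p,cv2.COLOR_RGB2GRAY)
    return c,o,m,pts,g
E
python3 - <<'E'
from h import *
st(); print(tb([.4445,-.313]).round(4))
p,d=optics.snapshot("top"); np.savez("top2.npz",p=p,d=d); c,o,m,pts,g=row(p)
cv2.imwrite("pics/top3.png",cv2.resize(p[130:250,230:450,::-1],(800,436),interpolation=cv2.INTER_CUBIC))
p,d=optics.snapshot("wrist"); np.savez("wrist2.npz",p=p,d=d,K=cam("wrist")[0],R=cam("wrist")[1],t=cam("wrist")[2]); W=cloud(cam("wrist"),d)
M=(abs(W[...,0]-.4445)<.04)&(abs(W[...,1]+.313)<.04)&(W[...,2]>.17)&(W[...,2]<.2)
P=W[M]; print(len(P),P.min(0).round(4) if len(P) else 0,P.max(0).round(4) if len(P) else 0)
E
```

```text
t 12.65 board [-0.1019 -0.239 ] z 0.2367 head 97.39 tilt [-0.001 -0.002 -1.   ] F [ 0.6 -0.3 -0.6] w 0.0849 j [-0.73 -0.04  1.93 -0.    1.26 -0.86]
[-0.1158 -0.2773]
[7.82300e-01 6.12000e-02 9.29217e+01 8.95667e+01 1.51230e+00] [0.2665 0.0513]
[ 5.763000e-01 -3.740000e-02  8.990630e+01  2.716371e+02  7.345700e+00] [ 0.0497 -0.0206]
967 [ 0.4358 -0.3224  0.17  ] [ 0.4616 -0.298   0.187 ]
```

View pics/top3.png

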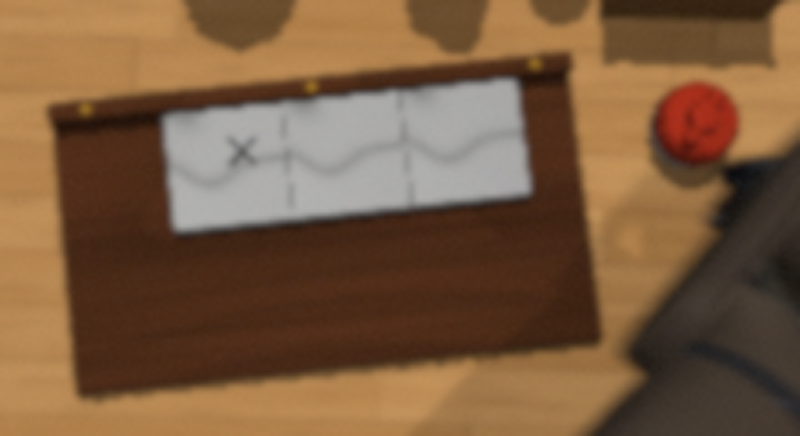

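The top view confirms one slab, measured at 89.9 x 271.6 mm, with the cross at about (242,152) in the crop. Now I'll grasp the probe.

Call:
arm_command:
  motion:
    - {"x":-3.7,"y":-1.1,"z":0,"yaw":0,"grip":8.5}
    - {"x":0,"y":0,"z":0,"yaw":0,"grip":8.5}
    - {"x":0,"y":0,"z":2.5,"yaw":0,"grip":8.5}
    - {"x":0,"y":0,"z":2.5,"yaw":0,"grip":8.5}
    - {"x":0,"y":0,"z":2.5,"yaw":0,"grip":8.5}
    - {"x":0,"y":0,"z":2.5,"yaw":0,"grip":8.5}
    - {"x":0,"y":0,"z":1.0,"yaw":0,"grip":8.5}
    - {"x":0,"y":0,"z":0,"yaw":0,"grip":8.5}

```text
time_s: 13.55
ee_pos: [0.4479, -0.3075, 0.1254]
tool_rot: [-0.002, 0.66, 0.752, -0.0]
force: [-0.5, -0.8, 0.8]
width: 0.0847
gripper_force: 0.0
```

```bash
python3 - <<'E'
from h import *
st(); s,p,r=tool(); print(p)
z=np.load("top2.npz"); P=z["p"]; c,o,m,pts,g=row(P)
gx,b=pts,np.array((pts[...,:2]-BC)@RB)
M=(abs(b[...,0]-.05)<.04)&(abs(b[...,1]-.069)<.038)
ref=np.median(g[M]); D=M&(g<ref-45); v,u=np.nonzero(D); print(ref,len(u),np.c_[u,v].tolist())
w=np.clip(ref-20-g.astype(float),0,None)*M
for it in range(1):
    pass
n,l,stt,ce=cv2.connectedComponentsWithStats(D.astype(np.uint8),connectivity=8)
k=1+np.argmax(stt[1:,4]); print(stt[k],ce[k]); 
q=onplane(c,ce[k],.033)[0]; print("cross",q,tb(q[:2]))
# weighted centroid in 16mm radius
for _ in range(5):
    rr=np.hypot(*(np.moveaxis(pts[...,:2]-q[:2],-1,0))); ww=np.clip(ref-30-g.astype(float),0,None)*(rr<.017); q=(pts*ww[...,None]).sum((0,1))/ww.sum()
print(q,tb(q[:2]))
E
```

```text
t 13.55 board [-0.1117 -0.2723] z 0.1254 head 97.45 tilt [ 0.003 -0.003 -1.   ] F [-0.5 -0.8  0.8] w 0.0847 j [-0.79  0.11  1.98 -0.    1.05 -0.92]
[ 0.44790655 -0.30750466  0.12535456]
[7.82300e-01 6.12000e-02 9.29217e+01 8.95667e+01 1.51230e+00] [0.2665 0.0513]
[ 5.763000e-01 -3.740000e-02  8.990630e+01  2.716371e+02  7.345700e+00] [ 0.0497 -0.0206]
172.0 16 [[296, 170], [297, 170], [295, 171], [296, 171], [297, 171], [295, 172], [296, 172], [297, 172], [294, 173], [295, 173], [296, 173], [297, 173], [298, 173], [294, 174], [295, 174], [299, 174]]
[294 170   6   5  16] [296.0625 172.25  ]
cross [0.57428871 0.04135664 0.033     ] [0.05764945 0.0578438 ]
[0.57442963 0.04149863 0.033     ] [0.05780716 0.05796687]
```

Call:
arm_command:
  motion:
    - {"x":-0.3,"y":-0.1,"z":0,"yaw":0,"grip":8.5}
    - {"x":0,"y":0,"z":0,"yaw":0,"grip":5.0}
    - {"x":0,"y":0,"z":0,"yaw":0,"grip":3.0}
    - {"x":0,"y":0,"z":0,"yaw":0,"grip":1.5}
    - {"x":0,"y":0,"z":0,"yaw":0,"grip":1.5}
    - {"x":0,"y":0,"z":0,"yaw":0,"grip":1.5}
    - {"x":0,"y":0,"z":0,"yaw":0,"grip":1.5}
  grip_force: 45

```text
time_s: 14.25
ee_pos: [0.4485, -0.3122, 0.1279]
tool_rot: [0.0, 0.66, 0.751, -0.0]
force: [-0.4, -0.8, 2.5]
width: 0.0251
gripper_force: 43.8
```

```bash
python3 -c "from h import *; st()"
```

```text
t 14.25 board [-0.1118 -0.2771] z 0.1279 head 97.41 tilt [-0.001  0.    -1.   ] F [-0.4 -0.8  2.5] w 0.0251 j [-0.79  0.12  1.98 -0.    1.05 -0.92]
```

Call:
arm_command:
  motion:
    - {"x":0,"y":0,"z":-0.5,"yaw":0,"grip":1.5}
    - {"x":0,"y":0,"z":-1.0,"yaw":0,"grip":1.5}
    - {"x":0,"y":0,"z":-1.5,"yaw":0,"grip":1.5}
    - {"x":0,"y":0,"z":-2.0,"yaw":0,"grip":1.5}
    - {"x":0,"y":0,"z":-2.5,"yaw":0,"grip":1.5}
    - {"x":0,"y":0,"z":-2.5,"yaw":0,"grip":1.5}
    - {"x":0,"y":0,"z":-2.0,"yaw":0,"grip":1.5}
    - {"x":0,"y":0,"z":0,"yaw":0,"grip":1.5}

```text
time_s: 15.05
ee_pos: [0.4499, -0.3135, 0.2526]
tool_rot: [0.004, 0.66, 0.751, -0.0]
force: [-0.4, 0.4, -0.4]
width: 0.0247
gripper_force: 44.1
```

```bash
python3 - <<'E'
from h import *
st(); p,d=optics.snapshot("side"); np.savez("side3.npz",p=p,d=d); print(proj(cam("side"),tool()[1]))
x=int(proj(cam("side"),tool()[1])[0][0]); cv2.imwrite("pics/side3.png",cv2.resize(p[60:260,x-110:x+110,::-1],(660,600),interpolation=cv2.INTER_CUBIC))
E
```

```text
t 15.05 board [-0.1106 -0.2785] z 0.2526 head 97.42 tilt [-0.007  0.005 -1.   ] F [-0.4  0.4 -0.4] w 0.0247 j [-0.79 -0.02  1.87  0.    1.28 -0.92]
[[407.14672845 114.99210105]]
```

View pics/side3.png

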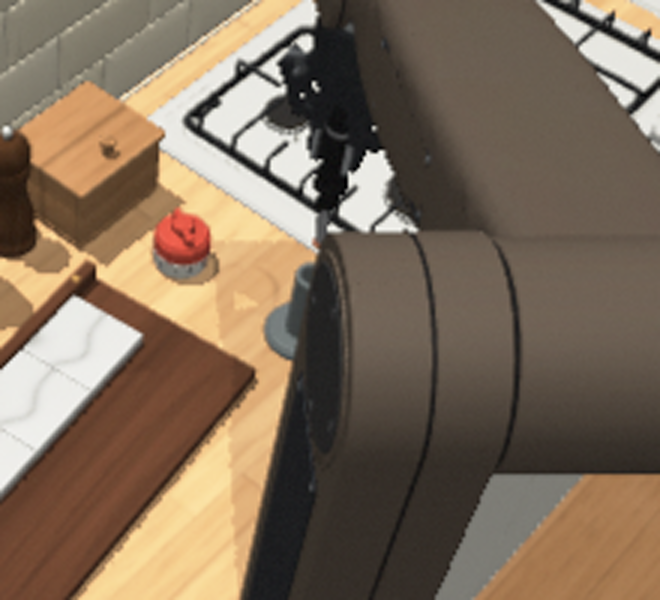

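The probe is held upright. Its tip, at crop (320,245), is clear of the stand at (300,300). I'll carry it over the cross.

Call:
arm_command:
  motion:
    - {"x":1.5,"y":0.8,"z":0,"yaw":0,"grip":1.5}
    - {"x":3.5,"y":1.75,"z":0,"yaw":0,"grip":1.5}
    - {"x":4.0,"y":2.0,"z":0,"yaw":0,"grip":1.5}
    - {"x":4.0,"y":2.0,"z":0,"yaw":0,"grip":1.5}
    - {"x":4.0,"y":2.0,"z":0,"yaw":0,"grip":1.5}
    - {"x":4.0,"y":2.0,"z":0,"yaw":0,"grip":1.5}
    - {"x":4.0,"y":2.0,"z":0,"yaw":0,"grip":1.5}
    - {"x":3.5,"y":1.75,"z":0,"yaw":0,"grip":1.5}

```text
time_s: 15.9
ee_pos: [0.5525, -0.0076, 0.2454]
tool_rot: [-0.002, 0.659, 0.752, -0.001]
force: [1.1, -0.4, -1.1]
width: 0.0249
gripper_force: 44.1
```

Call:
arm_command:
  motion:
    - {"x":2.5,"y":1.3,"z":0,"yaw":0,"grip":1.5}
    - {"x":1.5,"y":0.8,"z":0,"yaw":0,"grip":1.5}
    - {"x":0,"y":0,"z":2.5,"yaw":0,"grip":1.5}
    - {"x":0,"y":0,"z":2.5,"yaw":0,"grip":1.5}
    - {"x":0,"y":0,"z":2.0,"yaw":0,"grip":1.5}
    - {"x":0,"y":0,"z":1.0,"yaw":0,"grip":1.5}
    - {"x":0,"y":0,"z":0,"yaw":0,"grip":1.5}
    - {"x":0,"y":0,"z":0,"yaw":0,"grip":1.5}

```text
time_s: 16.7
ee_pos: [0.5692, 0.0313, 0.1678]
tool_rot: [0.0, 0.66, 0.751, 0.0]
force: [1.2, -1.0, -0.3]
width: 0.025
gripper_force: 44.1
```

```bash
python3 - <<'E'
from h import *
st(); s,tp,r=tool(); c=cam("side"); p,d=optics.snapshot("side"); np.savez("side4.npz",p=p,d=d)
x,y=proj(c,[tp[0],tp[1],.05])[0].astype(int); print("origin px",x,y, "tip exp",proj(c,[tp[0],tp[1],tp[2]-.1119]),"cross exp",proj(c,np.r_[BC+RB@[.0585,.057],.033]))
cv2.imwrite("pics/side4.png",cv2.resize(p[y-60:y+40,x-60:x+60,::-1],(720,600),interpolation=cv2.INTER_CUBIC)); print(x-60,y-60)
E
```

```text
t 16.7 board [0.0514 0.0485] z 0.1678 head 97.4 tilt [-0.  0. -1.] F [ 1.2 -1.  -0.3] w 0.025 j [-0.12  0.12  1.89 -0.    1.13 -0.25]
origin px 290 204 tip exp [[290.64890795 203.79125682]] cross exp [[287.39234102 208.86027214]]
230 144
```

View pics/side4.png

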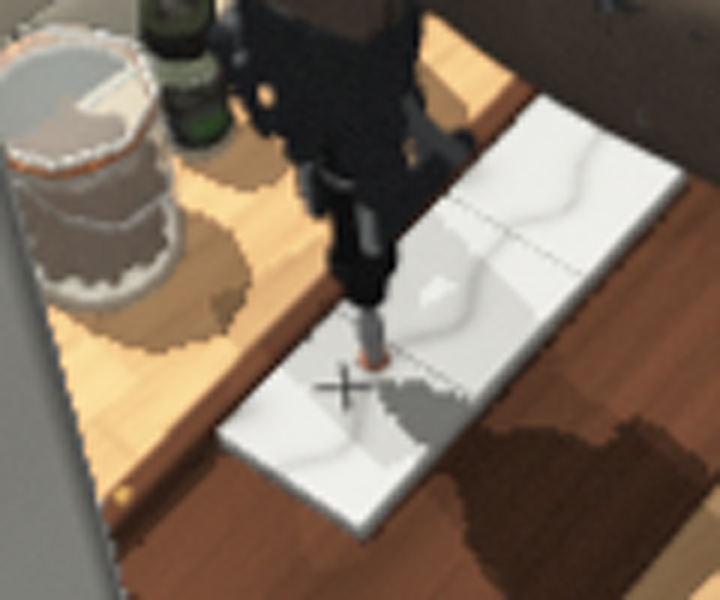

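```bash
python3 - <<'E'
from h import *
z=np.load("side4.npz"); p,d=z["p"],z["d"]; c=cam("side"); s,tp,r=tool()
hsv=cv2.cvtColor(p,cv2.COLOR_RGB2HSV); 
S=p[198:212,284:302].astype(int); M=(S[...,0]-S[...,2]>35); v,u=np.nonzero(M); u=u+284; v=v+198
print(np.c_[u,v].tolist(), u.mean(),v.mean()); W=cloud(c,d)[v,u]; print(W.mean(0).round(4),W.min(0).round(4),W.max(0).round(4))
q=onplane(c,[(u.min()+u.max())/2,v.mean()],.058)[0]; print("tip on plane",q,tb(q[:2]),"tcp",tp,tb(tp[:2]))
# stem/spigot: dark columns by row
W=cloud(c,d)
for lo in (.07,.08,.09,.10,.11,.12):
    A=(abs(W[...,0]-tp[0])<.03)&(abs(W[...,1]-tp[1])<.03)&(W[...,2]>lo)&(W[...,2]<lo+.01); P=W[A]
    if len(P): print(lo,len(P),P.mean(0).round(4),np.ptp(P,0).round(4))
cq=onplane(c,[287.5,208.3],.033)[0]; print("cross",cq,tb(cq[:2]))
E
```

```text
[[290, 203], [294, 203], [290, 204], [291, 204], [293, 204], [294, 204], [291, 205], [292, 205]] 291.875 204.0
[0.563  0.0318 0.0619] [0.5589 0.0269 0.0576] [0.5689 0.0354 0.0659]
tip on plane [0.56478557 0.02995949 0.058     ] [0.04678398 0.04773706] tcp [0.56973465 0.03121496 0.16855382] [0.05185193 0.04835792]
0.07 5 [0.5626 0.0312 0.078 ] [0.0059 0.0079 0.0022]
0.08 14 [0.5655 0.0304 0.0859] [0.0099 0.0134 0.0083]
0.09 8 [0.5657 0.0306 0.0939] [0.0116 0.0075 0.0066]
0.1 4 [0.5646 0.0313 0.1038] [0.004  0.0069 0.0014]
0.11 9 [0.5624 0.0331 0.1172] [0.0144 0.0128 0.0045]
0.12 10 [0.5618 0.0348 0.1244] [0.0077 0.013  0.007 ]
cross [0.57643981 0.03905783 0.033     ] [0.05949324 0.0552919 ]
```

The side crop shows the cross at (345,386) and the copper tip at (374,361), a few mm short of it. I'll correct by about 1.0 and 0.9 cm and then lower.

Call:
arm_command:
  motion:
    - {"x":0.5,"y":0.5,"z":0,"yaw":0,"grip":1.5}
    - {"x":0.5,"y":0.4,"z":0,"yaw":0,"grip":1.5}
    - {"x":0,"y":0,"z":0.8,"yaw":0,"grip":1.5}
    - {"x":0,"y":0,"z":0.8,"yaw":0,"grip":1.5}
    - {"x":0,"y":0,"z":0,"yaw":0,"grip":1.5}
    - {"x":0,"y":0,"z":0,"yaw":0,"grip":1.5}

```text
time_s: 17.35
ee_pos: [0.5761, 0.0425, 0.1504]
tool_rot: [-0.001, 0.66, 0.751, -0.001]
force: [-0.7, 0.1, -0.4]
width: 0.0252
gripper_force: 44.1
```

```bash
python3 - <<'E'
from h import *
st(); c=cam("side"); p,d=optics.snapshot("side"); np.savez("side5.npz",p=p,d=d)
s,tp,r=tool(); print(tp)
cv2.imwrite("pics/side5.png",cv2.resize(p[170:230,250:322,::-1],(720,600),interpolation=cv2.INTER_CUBIC))
E
```

```text
t 17.35 board [0.0596 0.0588] z 0.1504 head 97.41 tilt [ 0.    -0.002 -1.   ] F [-0.7  0.1 -0.4] w 0.0252 j [-0.1   0.16  1.89 -0.    1.1  -0.23]
[0.57641494 0.04241804 0.15095997]
```

View pics/side5.png

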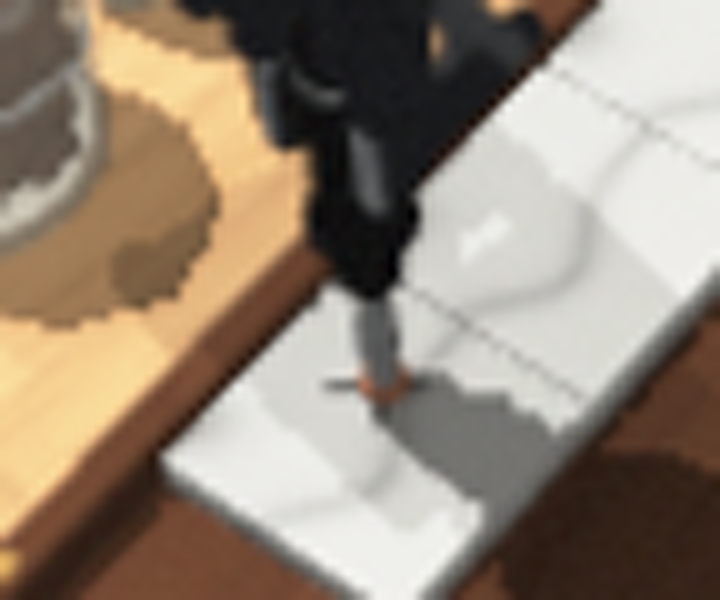

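```bash
python3 - <<'E'
from h import *
c=cam("side"); z=np.load("side5.npz"); p=z["p"].astype(int)
print(c[0][0,0]); sub=p[204:214,281:298]; print((sub[...,0]-sub[...,2]))
o=-c[1].T@c[2]
for v in (209.5,210.5):
    q=onplane(c,[288.5,v],.039)[0]; h=o[:2]-q[:2]; h/=np.linalg.norm(h); a=q[:2]-.008*h; print(v,a,tb(a))
cq=onplane(c,[[287.5,208.3],[287.6,208.4]],.033); print(cq,tb(cq[:,:2]))
E
```

```text
457.0128421795092
[[ 7  7  5  5  2  2  0  0  0  6  7  7  6  5  4  6  7]
 [ 7  6  6  6  4  1  0 -1  3  6  6  5  5  6  6  7  7]
 [ 6  7  7  6 10 23  7  0 14 20 10  6  6  6  7  6  7]
 [ 7  8  6  7 22 40 13  0 15 39 11  3  5  5  7  5  8]
 [ 6  5  4  4 19 80 35 15 31 43 11  3  4  3  4  7  7]
 [ 7  6  6  6  6 44 50 46 50 24  6  3  4  4  4  6  6]
 [ 7  7  7  7  6  9 15 25 15  7  4  3  3  3  4  3  4]
 [ 6  6  7  6  7  6  3  5  4  4  4  4  4  3  4  4  4]
 [ 7  7  7  5  6  5  5  3  4  3  3  4  3  5  5  4  5]
 [ 7  8  7  6  6  5  6  6  5  4  2  4  3  3  2  3  3]]
209.5 [0.5744733  0.03742438] [0.05733632 0.05391968]
210.5 [0.57195438 0.03981673] [0.05513945 0.05661079]
[[0.57643981 0.03905783 0.033     ]
 [0.57597368 0.03909524 0.033     ]] [[0.05949324 0.0552919 ]
 [0.05903556 0.05538784]]
```

The tip now sits over the cross, with copper at crop (385,385) against the cross at (376,383). What remains is about 2 mm in board x. I'll lower gently in small steps.

Call:
arm_command:
  motion:
    - {"x":0,"y":0.15,"z":0.3,"yaw":0,"grip":1.5}
    - {"x":0,"y":0,"z":0.3,"yaw":0,"grip":1.5}
    - {"x":0,"y":0,"z":0.2,"yaw":0,"grip":1.5}
    - {"x":0,"y":0,"z":0,"yaw":0,"grip":1.5}
    - {"x":0,"y":0,"z":0,"yaw":0,"grip":1.5}

```text
time_s: 17.9
ee_pos: [0.5783, 0.0426, 0.1437]
tool_rot: [0.0, 0.66, 0.751, 0.0]
force: [-0.4, -0.2, 0.1]
width: 0.0248
gripper_force: 44.1
```

```bash
python3 - <<'E'
from h import *
st()
E
```

```text
t 17.9 board [0.0618 0.0586] z 0.1437 head 97.41 tilt [-0.  0. -1.] F [-0.4 -0.2  0.1] w 0.0248 j [-0.1   0.17  1.89 -0.    1.09 -0.23]
```

Call:
arm_command:
  motion:
    - {"x":0,"y":0,"z":0.2,"yaw":0,"grip":1.5}
    - {"x":0,"y":0,"z":0.2,"yaw":0,"grip":1.5}
    - {"x":0,"y":0,"z":0,"yaw":0,"grip":1.5}
    - {"x":0,"y":0,"z":0,"yaw":0,"grip":1.5}

```text
time_s: 18.3
ee_pos: [0.5783, 0.0426, 0.1396]
tool_rot: [0.0, 0.66, 0.751, 0.0]
force: [-0.6, 0.3, 1.2]
width: 0.0246
gripper_force: 44.3
```

```bash
python3 - <<'E'
from h import *
F=[];Z=[]
for i in range(8):
    p,d=optics.snapshot("side"); s=arm.sense(); F.append(s["force"]); Z.append(s["ee_pos"][2])
print(np.mean(F,0).round(2),np.std(F,0).round(2),np.mean(Z)); st()
np.savez("side6.npz",p=p,d=d); cv2.imwrite("pics/side6.png",cv2.resize(p[170:230,250:322,::-1],(720,600),interpolation=cv2.INTER_CUBIC))
E
```

```text
[-0.14 -0.29  1.94] [0.53 0.52 0.69] 0.1395368159319941
t 18.7 board [0.0618 0.0587] z 0.1395 head 97.42 tilt [-0.  0. -1.] F [0.3 0.2 1.8] w 0.0252 j [-0.1   0.17  1.89  0.    1.08 -0.23]
```

View pics/side6.png

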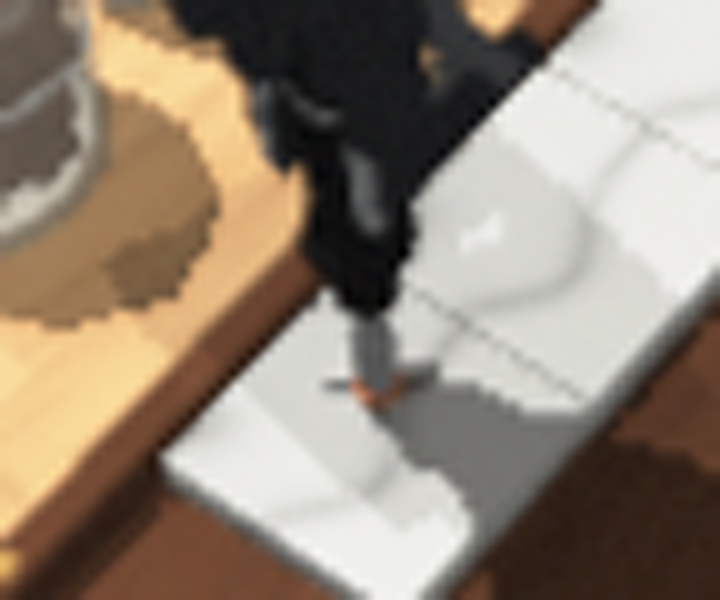

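The tip is on the cross: its front rim at crop (378,405) is where the cross centre (375,383) puts it. The push is about 2–3 N and roughly 5 mm in by height. I'm handing in.

```bash
python3 -c "
from h import *
st(); print(arm.hand_in())"
```

```text
t 18.7 board [0.0618 0.0587] z 0.1395 head 97.42 tilt [-0.  0. -1.] F [0.3 0.2 1.8] w 0.0252 j [-0.1   0.17  1.89  0.    1.08 -0.23]
the job is handed in; nothing more can be done
None
```

I handed the job in at 18.7 s: the three tiles form one closed slab flush against the raised edge (measured 90 x 272 mm), and the probe is held upright on the cross, its tip pressed in about 5 mm at roughly 2–3 N; no verdict came back.

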